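# Dock the sample tray at the lab bench

### The arm

A 7-joint arm with a two-finger parallel gripper is mounted at the origin on the work surface. World frame = base frame: x ahead of the robot, y to its left, z up, the work surface at z = 0. Lengths are in m, angles in rad, forces in N, time in s.
With the tool pointing down it reaches from about 0.425 to 0.875 m from the base axis. Payload 4.7 kg.
Tool frame: the origin (TCP) lies on the centre line of the jaws, within the pads' length; the fingertips stand 17 mm ahead of it and the grasp point (between the pads) lies 2 mm behind it; x points along the fingers, y is the direction in which the jaws open and shut, and the axes are right-handed (so a half turn about x gives the same grasp; the last joint's range is limited). The gripper opens to 87 mm and grips with 3 to 60 N. Pads are 19 mm wide; open, the fingers measure 117 mm over their backs; the gripper's body (75 mm by 190 mm) begins 51 mm behind the grasp point.
Start: joints at [-1.177, 0.321, -0.07, 1.45, 0.023, 1.371, -0.057], TCP at [0.241, 0.604, 0.214] pointing down, gripper open.
Joint ranges: [-2.86, 2.86], [-0.3, 2.09], [-1.38, 1.24], [0.06, 2.45], [-1.56, 4.7], [0.09, 2.05], [-2.69, 2.69]. Speed limits (rad/s): [2.57, 2.57, 3.14, 3.14, 3.14, 3.14, 3.14].

### API

Orientations are given as [roll, pitch, yaw] about the fixed x, y, z axes, in that order (R = Rz(yaw) Ry(pitch) Rx(roll)).
In Python, from bench import bot, optics, ticket gives the robot as it stands.
- The arm moves only by the shell command python3 -m crank 'ROWS' [OPENING]. ROWS is JSON, a list of rows, each an object with "dp": the shift along the tool's x, y, z in mm, a list of three; "twist": the turn, a rotation vector about the tool's x, y, z in degrees, a list of three. In form: [{"dp": [tx, ty, tz], "twist": [ax, ay, az]}, ...]. A call has 1 to 8 rows; each row is the pose to reach, as a shift and turn from the pose measured when the call began, along the tool's axes at that moment; what a row does not reach only later rows make up. A row lasts 1/8 s, in which the tool goes at most 62.5 mm and 10.7 degrees, less where a joint would pass 70% of its speed; a pose out of reach is approached as far as the arm can. A call with a gripper value outside its range is refused whole. OPENING is the finger opening in mm, from 0 to 87, set as the call begins (- or left out, the last holds). The fingers move at their own pace and stop on an object; the grip force is fixed at half the most. Time passes only in rows, so rows that repeat a pose let the fingers close. It gives the time, the measured TCP pose, the force and the opening at its end, in the units of the state.
- bot.read_state(): the state, without advancing time (a new reading comes with each control period).
- optics.capture(name): name is "scene" or "top" or "wrist"; returns a dict with "color" (400x640x3 uint8, red, green, blue), "z_map" (400x640 float32, m along the optical axis (not along the pixel's ray), 0 where there is no reading), "K" (3x3 intrinsics, pixels), "R" (3x3) and "t" (3): a world point X has camera coordinates R X + t; the wrist camera has in their place "T_tool_cam" (4x4, takes a point from camera to tool coordinates, whose origin is the TCP and whose axes are the tool frame's). Camera axes: x right, y down, z forward; pixel columns grow to the right and rows downward; lengths in m; the calibration is good to about 2 mm. The wrist camera is an equidistant fisheye: a pixel r from the principal point sees the ray r / f radians off the axis. A picture is of the moment at which its call begins: read the wrist's pose just before it.
- ticket.job_done(): hands the job in, once; it reports no verdict.
The state is a dict: "t": time; "q": joint angles; "qd": joint speeds; "effort": joint torques, N m; "eef_pos": TCP position; "tcp_rot": TCP orientation; "force": force on the tool from outside, world axes, zero at the start; "wrist_torque": the same for the moment, N m; "opening": opening from 0.0 (shut) to 1.0 (fully open).
Only numpy, scipy, OpenCV 4.12 (cv2) and the standard library are available. Lean on these libraries where they do the work, as an engineer would, in place of code of your own. Each camera call takes 0.05 s, during which the arm holds its last target. There are 200 camera calls.

### The job

The tray of sample tubes stands a little way out from its docking bay on the bench. Hook a fingertip behind the tray's far lip and drag it towards the robot, flat on the bench, until it is square and firmly home against the bay's stop bar; keep it pressed there for a full half second, firmly but never hard enough to jar the samples. Then let go of the tray and slide the keeper fully across behind its lip, and leave the bottle, the beaker and the tip box alone.

Things in the scene. Friction and masses are not known exactly. Their poses are not given: they have to be found in the camera images.
- bay: Fixed aluminium docking bay. Origin: on the bench, midway between the guides, where the stop bar's face is in mid-adjustment; x points out of the bay, away from the robot (drag the tray along -x), y left seen from the robot. Two guides 16 mm high, inner faces at y = +/-93 mm up to x = 45 mm, flaring out to x = 80 mm. Keeper channel: x = 127 to 167, y = 115 to 240 mm, 16 mm high.
- bay_front (a point): A fixed point 28 mm above the bay's origin, the height of the stop bar's top. The bar, rigid, 180 mm long along y between the guides, is locked by its screws at a setting not measured: its face lies anywhere from x = -7 to +7 mm in the bay's frame, so feel for it. To seat the tray press it on the bar with 6 N or more for half a second; never above 22 N between tray and bay.
- tray: Loose grey tray filled with a white rack of capped tubes, one piece, 130 (x) by 170 mm (y), 0.45 to 0.9 kg. Origin: centre of its underside. Its axes start within 0.15 rad of the bay's. The rack rises to 44 mm and fills the tray, with no room for a finger inside the lip. Home: near face (x = -65 mm) flat on the stop bar, this origin 65 mm beyond the bar's face.
- tray_lip (a point): The far lip is the tray's wall away from the robot (+x): upright, flat, 45 mm high, 6 mm thick, 170 mm long, outer face at x = +65 mm in the tray's frame. The push on the stop bar is the pull on this lip less the tray's sliding friction on the bench (about 1 to 6 N, different each time). This point: middle of its top edge, on the outer face; axes as the tray's.
- keeper (a joint): Travel of the keeper, m: 0 open, 0.065 fully across (end stop). Slides along the bay's -y with about 1.5 N of friction and stays where left. Steel bar 12 mm wide, 8 to 20 mm above the bench, along x = 147 mm in the bay's frame; tip at y = 115 mm when open, 50 mm when across: it passes 4 to 18 mm behind the lip of a tray that is home and hits one left out.
- keeper_knob (a point): Centre of the keeper's upright round black knob, 18 mm in diameter, from 30 to 48 mm above the bench, on a 10 mm steel stem; at x = 147, y = 191 mm in the bay's frame when open; moves with the keeper. It can be pushed or pinched.
- reagent: Bystander: amber bottle, 64 mm in diameter, 130 mm high, right of the bay. Origin: centre of its underside.
- beaker: Bystander: glass beaker, 70 mm in diameter, 85 mm high, right of the bay. Origin: centre of its underside.
- tipbox: Bystander: white box with a clear lid, 85 x 120 x 50 mm, left of the bay. Origin: centre of its underside.
Mind the look-alikes: they are no part of the job. What is shaped like the tray but turquoise is not meant.

How it is judged:
By the outcome, as a careful person would: the job done as asked, in the order asked, and still so for the second after the job is handed in, with the robot touching nothing.
It also fails if it takes over 62 s, if anything falls off the work surface, if the arm or the gripper's body presses on something with over 40 N, if the wrist force passes 120 N, or if a joint passes its speed limit or range.

## Working session

There is one attempt and no reset: what is moved stays moved. The work goes in short steps, Python scripts to look and compute and a shell command to move; the robot and the scene stay as the last step left them, time stands still between calls to the robot, and variables do not carry over. Pictures are saved under pics/ and viewed, about 8 in all and at most 12, crops included, and the job is handed in when it is done.

```bash
mkdir -p pics; ls; cat > h.py <<'E'
import numpy as np, cv2
from bench import bot, optics, ticket
from scipy.spatial.transform import Rotation as Rn
def save(n,c): cv2.imwrite('pics/'+n, c[:,:,::-1])
def pts(d):
    h,w=d['z_map'].shape; u,v=np.meshgrid(np.arange(w),np.arange(h)); z=d['z_map']; K=d['K']
    P=np.stack([(u-K[0,2])/K[0,0]*z,(v-K[1,2])/K[1,1]*z,z],-1)
    return (P-d['t'])@d['R']
E
python3 - <<'E'
from h import *
s=bot.read_state(); print({k:np.round(v,3) for k,v in s.items()})
a=optics.capture('top'); b=optics.capture('scene')
np.savez('c.npz',**{'t'+k:v for k,v in a.items()},**{'s'+k:v for k,v in b.items()})
print(a['K'],a['R'],a['t'])
save('top.png',a['color']);save('scene.png',b['color'])
E
```

```text
pics
{'t': np.float64(0.0), 'q': array([-1.177,  0.322, -0.07 ,  1.452,  0.023,  1.371, -0.057]), 'qd': array([ 0.001, -0.001,  0.001, -0.001, -0.   , -0.001, -0.   ]), 'effort': array([-0.0000e+00, -4.9128e+01, -4.0400e-01, -3.1253e+01, -6.4000e-02,
        4.4000e-02,  0.0000e+00]), 'eef_pos': array([0.241, 0.603, 0.213]), 'tcp_rot': array([-1.503,  1.569, -1.883]), 'force': array([ 0.846,  0.418, -0.021]), 'wrist_torque': array([-0.009, -0.001, -0.02 ]), 'opening': np.float64(0.995)}
[[420.13394893   0.         318.65069301]
 [  0.         420.13394893 194.61467211]
 [  0.           0.           1.        ]] [[-0.02003669 -0.99967332 -0.01586746]
 [-0.99899944  0.02065282 -0.03966829]
 [ 0.03998304  0.01505676 -0.99908691]] [0.09191395 0.5351869  1.19331283]
```

View pics/top.png

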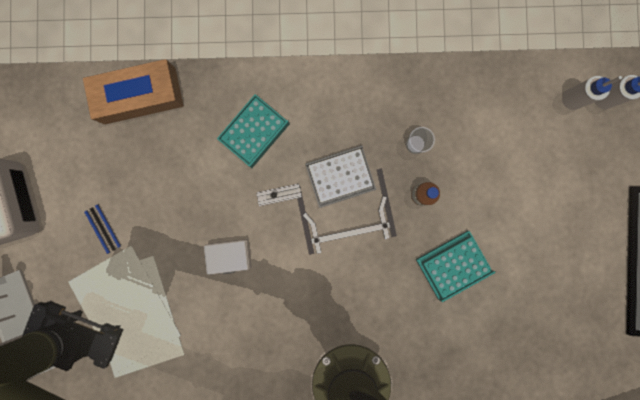

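View pics/scene.png

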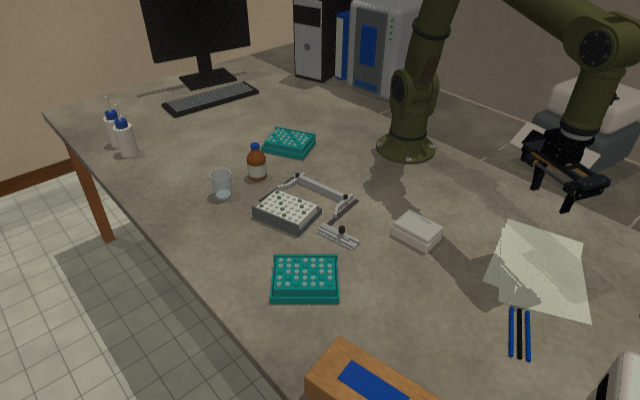

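Candidates in the top view are the grey tray with the white rack at (340,175), and the turquoise look-alikes at (253,130) and (455,265). I choose the grey one, between the bay guides at (307,225) and (388,205). The keeper is at (280,194), and the bystanders are the beaker (420,140), bottle (427,193) and tip box (227,256). I'll check this in a close crop.

```bash
python3 - <<'E'
from h import *
c=np.load('c.npz'); im=c['tcolor'][120:280,195:455]
save('crop.png',cv2.resize(im,None,fx=3,fy=3,interpolation=cv2.INTER_CUBIC))
d={k:c['t'+k] for k in('z_map','K','R','t')}
P=pts(d); z=P[...,2]
# height map visual
hm=np.clip(z/0.06,0,1)*255
h=cv2.applyColorMap(hm.astype(np.uint8),cv2.COLORMAP_JET)[120:280,195:455]
cv2.imwrite('pics/hm.png',cv2.resize(h,None,fx=3,fy=3,interpolation=cv2.INTER_NEAREST))
for n,(u,v) in dict(tray=(340,175),bar=(347,232),knob=(274,195),bench=(350,215),gl=(307,225),gr=(388,205)).items(): print(n,P[v,u].round(4))
E
```

```text
tray [0.5891 0.0199 0.0457]
bar [0.4293 0.003  0.0263]
knob [0.5369 0.2046 0.0498]
bench [ 0.4767 -0.0079  0.0028]
gl [0.4504 0.1165 0.0014]
gr [ 0.5033 -0.1179  0.0022]
```

View pics/crop.png

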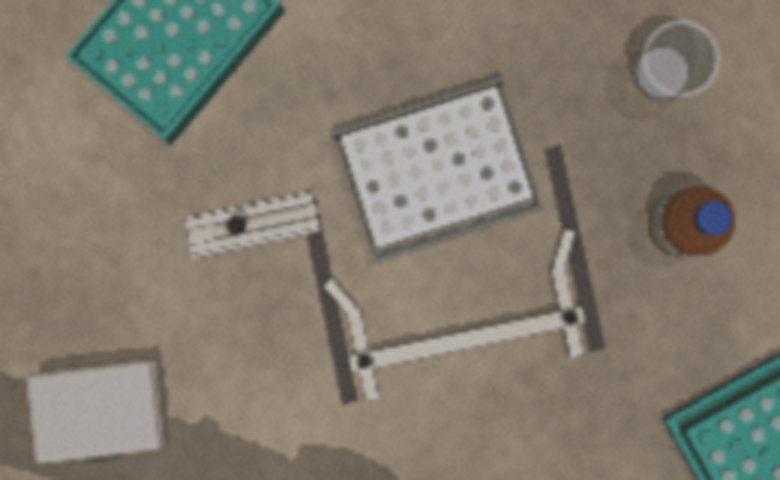

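View pics/hm.png

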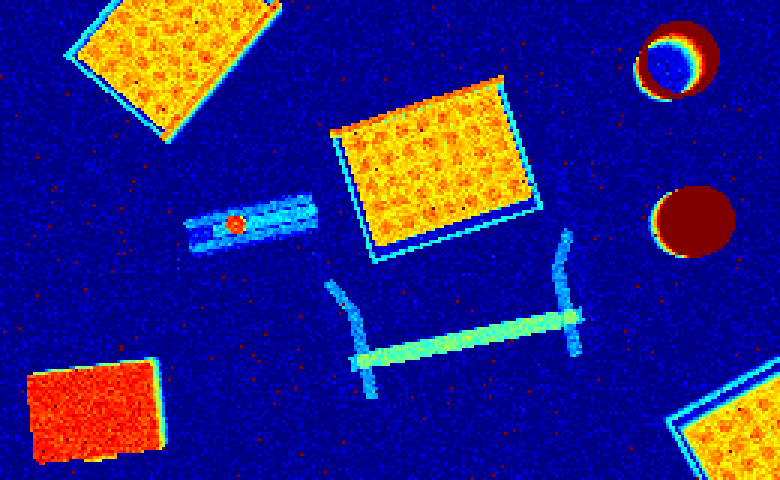

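The crop confirms the choice: a grey tray with a white rack, its lip running from crop (335,132) to (500,78). The stop bar runs from (362,360) to (570,317), and the knob is at (236,225). Next I'll fit these in metres.

```bash
cat >> h.py <<'E'
def fit(Q):
    r=cv2.minAreaRect((Q[:,:2]*1000).astype(np.float32)); return np.round(cv2.boxPoints(r),1).tolist(), np.round(r[0],1), np.round(r[1],1), r[2]
E
python3 - <<'E'
from h import *
c=np.load('c.npz'); d={k:c['t'+k] for k in('z_map','K','R','t')}
P=pts(d); z=P[...,2]
def comp(lo,hi,u0,u1,v0,v1):
    m=np.zeros(z.shape,np.uint8); s=np.s_[v0:v1,u0:u1]; m[s]=((z[s]>lo)&(z[s]<hi))
    m=cv2.morphologyEx(m,cv2.MORPH_CLOSE,np.ones((3,3)))
    n,l,st,_=cv2.connectedComponentsWithStats(m); k=1+st[1:,4].argmax(); return P[(l==k)&(z>lo)&(z<hi)]
for n,a in dict(bar=(.02,.04,305,400,215,250),guides_l=(.008,.022,300,322,212,256),tray=(.035,.06,300,380,140,210),traylow=(.012,.06,300,380,140,212),knob=(.04,.065,265,282,185,205),keepch=(.009,.03,255,303,182,206)).items():
    Q=comp(*a); print(n,len(Q),Q.mean(0).round(4),fit(Q))
for n,a in dict(bottle=(.03,.2,405,450,170,215),beaker=(.03,.2,400,445,120,160),tip=(.03,.1,200,255,236,276)).items():
    Q=comp(*a); print(n,Q.mean(0).round(3))
# guides straight portions & bar line
Q=comp(.02,.04,318,380,222,240); u,s,vt=np.linalg.svd(Q[:,:2]-Q[:,:2].mean(0),full_matrices=False); print('bar dir',vt[0],np.degrees(np.arctan2(*vt[0][::1]))); 
Q=comp(.04,.06,255+50,380,140,210); 
E
```

```text
bar 432 [ 0.4277 -0.0065  0.028 ] ([[389.3999938964844, 100.0999984741211], [439.6000061035156, -117.19999694824219], [462.8999938964844, -111.80000305175781], [412.79998779296875, 105.5]], array([426.2,  -5.9]), array([ 24., 223.]), 12.992775917053223)
guides_l 164 [0.4297 0.0987 0.0167] ([[369.79998779296875, 93.19999694824219], [377.79998779296875, 66.80000305175781], [491.0, 101.4000015258789], [483.0, 127.80000305175781]], array([430.4,  97.3]), array([118.4,  27.6]), 17.01465606689453)
tray 2266 [0.5929 0.0209 0.0416] ([[512.5, 83.5], [561.7999877929688, -77.69999694824219], [673.7999877929688, -43.400001525878906], [624.5, 117.80000305175781]], array([593.2,  20. ]), array([117.1, 168.6]), 17.012161254882812)
traylow 2540 [0.5905 0.0196 0.0396] ([[499.8999938964844, 81.0999984741211], [549.2999877929688, -81.5], [673.7000122070312, -43.70000076293945], [624.2999877929688, 118.9000015258789]], array([586.8,  18.7]), array([130., 170.]), 16.917028427124023)
knob 32 [0.5384 0.2075 0.0486] ([[531.0999755859375, 199.5], [544.9000244140625, 198.89999389648438], [545.5999755859375, 216.0], [531.7999877929688, 216.60000610351562]], array([538.3, 207.8]), array([17.2, 13.9]), 87.66439819335938)
keepch 423 [0.5413 0.1918 0.0166] ([[509.20001220703125, 254.3000030517578], [533.4000244140625, 130.0], [571.9000244140625, 137.5], [547.7000122070312, 261.79998779296875]], array([540.6, 195.9]), array([ 39.2, 126.6]), 11.020471572875977)
bottle [ 0.531 -0.205  0.094]
beaker [ 0.682 -0.205  0.067]
tip [0.368 0.34  0.049]
bar dir [ 0.18163625 -0.98336579] 169.5349185595583
```

```bash
cat >> h.py <<'E'
BO=np.array([.4294,-.0059]); BY=np.radians(10.8)
def b2w(x,y,yaw=BY,o=BO): c,s=np.cos(yaw),np.sin(yaw); return o+np.array([c*x-s*y,s*x+c*y])/1000
def w2b(p): c,s=np.cos(BY),np.sin(BY); d=(np.asarray(p)[:2]-BO)*1000; return np.array([c*d[0]+s*d[1],-s*d[0]+c*d[1]])
def cur():
    s=bot.read_state(); return s,Rn.from_euler('xyz',s['tcp_rot']).as_matrix(),np.array(s['eef_pos'])
def plan(xy,z,yawdeg):
    """tool down, tool y along +-(yaw's y axis)"""
    s,R,p=cur(); best=None
    for k in (1,-1):
        a=np.radians(yawdeg); y=k*np.array([-np.sin(a),np.cos(a),0]); x=np.array([0,0,-1.]); T=np.stack([x,y,np.cross(x,y)],1)
        tw=Rn.from_matrix(R.T@T).as_rotvec(degrees=True)
        if best is None or np.linalg.norm(tw)<np.linalg.norm(best): best=tw
    dp=R.T@(np.array([*xy,z])-p)*1000
    print('t',round(s['t'],2),'p',p.round(4),'bay',w2b(p).round(1),'F',np.round(s['force'],1),'q7',round(s['q'][6],2),'\n dp',dp.round(1),'twist',best.round(1)); print(R.round(3))
E
python3 - <<'E'
from h import *
TO=np.array([.587,.019]); a=np.radians(16.9)
g=b2w(65+30,0,a,TO); print(g, np.hypot(*g)); plan(g,.15,16.9)
E
```

```text
[0.67789729 0.04661671] 0.679498236898989
t 0.1 p [0.2408 0.6032 0.2133] bay [-71.1 633.6] F [ 0.2 -0.   0. ] q7 -0.06 
 dp [  63.9 -354.8  612.2] twist [-38.7  -0.    0.1]
[[-0.001  0.371  0.929]
 [-0.002  0.929 -0.371]
 [-1.    -0.002  0.   ]]
```

```bash
python3 -m crank '[{"dp":[0,-30,51],"twist":[-4,0,0]},{"dp":[0,-60,102],"twist":[-8,0,0]},{"dp":[0,-90,153],"twist":[-12,0,0]},{"dp":[0,-120,205],"twist":[-16,0,0]},{"dp":[0,-150,256],"twist":[-20,0,0]},{"dp":[0,-180,307],"twist":[-24,0,0]},{"dp":[0,-210,358],"twist":[-28,0,0]},{"dp":[0,-240,410],"twist":[-32,0,0]}]' 87
python3 - <<'E'
from h import *
TO=np.array([.587,.019]); a=np.radians(16.9)
g=b2w(65+30,0,a,TO); plan(g,.12,16.9)
E
```

```text
t: 1.1
eef_pos: [0.5333, 0.2267, 0.2135]
tcp_rot: [-2.258, 1.569, -2.076]
force: [-0.2, 0.0, -0.6]
opening: 1.002
t 1.1 p [0.5333 0.2267 0.2135] bay [145.6 209. ] F [-0.2  0.  -0.6] q7 1.33 
 dp [  93.6 -203.1  109.9] twist [-6.5 -0.1  0.1]
[[-0.001 -0.18   0.984]
 [-0.002  0.984  0.18 ]
 [-1.    -0.001 -0.001]]
```

```bash
python3 -m crank '[{"dp":[15,-50,27],"twist":[-2,0,0]},{"dp":[35,-100,55],"twist":[-4,0,0]},{"dp":[55,-150,82],"twist":[-6.5,0,0]},{"dp":[75,-203,110],"twist":[-6.5,0,0]},{"dp":[93.6,-203,110],"twist":[-6.5,0,0]},{"dp":[93.6,-203,110],"twist":[-6.5,0,0]}]'
python3 - <<'E'
from h import *
TO=np.array([.587,.019]); a=np.radians(16.9)
g=b2w(65+30,0,a,TO); plan(g,.025,16.9)
c=optics.capture('wrist'); save('w1.png',c['color']); print(c['T_tool_cam'].round(3),c['K'])
E
```

```text
t: 1.85
eef_pos: [0.6761, 0.0472, 0.1173]
tcp_rot: [3.07, 1.564, -2.918]
force: [-0.8, -0.1, -0.3]
opening: 1.003
t 1.85 p [0.6761 0.0472 0.1173] bay [252.3   5.9] F [-0.8 -0.1 -0.3] q7 1.85 
 dp [92.3 -1.1  2.1] twist [-0.  -0.4 -0. ]
[[-0.006 -0.29   0.957]
 [-0.001  0.957  0.29 ]
 [-1.     0.    -0.006]]
[[ 0.    -0.287  0.958 -0.17 ]
 [ 1.     0.     0.    -0.   ]
 [-0.     0.958  0.287 -0.079]
 [ 0.     0.     0.     1.   ]] [[309.70691629   0.         312.38439481]
 [  0.         309.70691629 196.78206376]
 [  0.           0.           1.        ]]
```

View pics/w1.png

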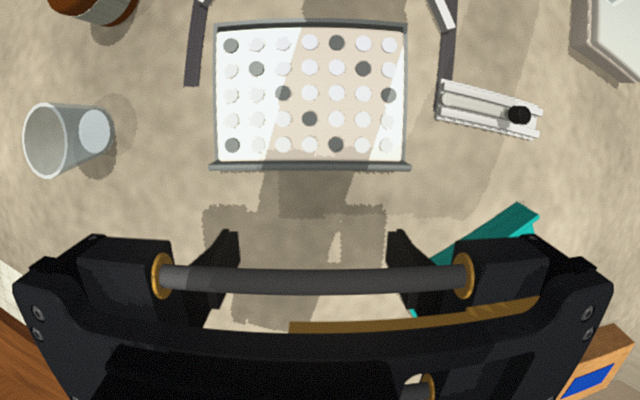

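The wrist view shows the gripper square behind the lip (row 165), with both fingertips clear on bare bench at (235,235) and (390,235). The path down is free.

```bash
python3 -m crank '[{"dp":[40,-1,2],"twist":[0,-0.4,0]},{"dp":[70,-1,2],"twist":[0,-0.4,0]},{"dp":[92,-1,2],"twist":[0,-0.4,0]},{"dp":[92,-1,2],"twist":[0,-0.4,0]},{"dp":[92,-1,2],"twist":[0,-0.4,0]}]'
python3 - <<'E'
from h import *
TO=np.array([.587,.019]); a=np.radians(16.9)
g=b2w(65,0,a,TO); plan(g,.026,16.9)
E
```

```text
t: 2.52
eef_pos: [0.6798, 0.0486, 0.0286]
tcp_rot: [0.033, 1.565, 0.331]
force: [0.3, -0.2, 0.5]
opening: 1.003
t 2.52 p [0.6798 0.0486 0.0286] bay [256.2   6.7] F [ 0.3 -0.2  0.5] q7 1.87 
 dp [  2.4  -1.3 -32.4] twist [ 0.1  0.3 -0. ]
[[ 0.006 -0.293  0.956]
 [ 0.002  0.956  0.293]
 [-1.     0.     0.006]]
```

```bash
python3 -m crank '[{"dp":[2,-1,-8],"twist":[0,0.3,0]},{"dp":[2,-1,-14],"twist":[0,0.3,0]},{"dp":[2,-1,-17],"twist":[0,0.3,0]},{"dp":[2,-1,-19],"twist":[0,0.3,0]},{"dp":[2,-1,-21],"twist":[0,0.3,0]},{"dp":[2,-1,-23],"twist":[0,0.3,0]},{"dp":[2,-1,-25],"twist":[0,0.3,0]},{"dp":[2,-1,-27],"twist":[0,0.3,0]}]'
python3 - <<'E'
from h import *
plan(b2w(150,0),.026,10.8)
c=optics.capture('wrist'); np.savez('w2.npz',**c)
E
```

```text
t: 3.52
eef_pos: [0.655, 0.0403, 0.0266]
tcp_rot: [0.048, 1.568, 0.345]
force: [4.3, 1.6, -2.0]
opening: 0.998
t 3.52 p [0.655  0.0403 0.0266] bay [230.3   3.1] F [ 4.3  1.6 -2. ] q7 1.87 
 dp [  0.4   5.7 -80.1] twist [ 6.2  0.1 -0. ]
[[ 0.002 -0.293  0.956]
 [ 0.001  0.956  0.293]
 [-1.     0.     0.002]]
```

```bash
python3 -m crank '[{"dp":[0,0,-4],"twist":[1.5,0,0]},{"dp":[0,0.4,-8],"twist":[3,0,0]},{"dp":[0,0.8,-12],"twist":[4.5,0,0]},{"dp":[0,1.2,-16],"twist":[6.2,0,0]},{"dp":[0,1.6,-21],"twist":[6.2,0,0]},{"dp":[0,2,-26],"twist":[6.2,0,0]},{"dp":[0,2.3,-31],"twist":[6.2,0,0]},{"dp":[0,2.6,-35],"twist":[6.2,0,0]}]'
cat >> h.py <<'E'
def comp(P,lo,hi,u0,u1,v0,v1):
    z=P[...,2]; m=np.zeros(z.shape,np.uint8); s=np.s_[v0:v1,u0:u1]; m[s]=((z[s]>lo)&(z[s]<hi))
    m=cv2.morphologyEx(m,cv2.MORPH_CLOSE,np.ones((3,3)))
    n,l,st,_=cv2.connectedComponentsWithStats(m); k=1+st[1:,4].argmax(); return P[(l==k)&(z>lo)&(z<hi)]
E
python3 - <<'E'
from h import *
plan(b2w(150,0),.026,10.8)
a=optics.capture('top'); c=optics.capture('wrist'); 
save('both.png',np.vstack([cv2.resize(a['color'][120:280,195:455],(640,394)),c['color']])[:, :][:,:]) if 0 else None
im=np.vstack([cv2.resize(a['color'][130:260,250:450],(460,299)),cv2.resize(c['color'],(460,287))]); save('b1.png',im)
E
```

```text
t: 4.58
eef_pos: [0.6203, 0.033, 0.0267]
tcp_rot: [0.468, 1.568, 0.657]
force: [4.8, 1.6, -1.9]
opening: 1.0
t 4.58 p [0.6203 0.033  0.0267] bay [194.8   2.5] F [ 4.8  1.6 -1.9] q7 1.78 
 dp [  0.6  -2.4 -44.8] twist [ 0.1  0.1 -0.1]
[[ 0.002 -0.188  0.982]
 [ 0.002  0.982  0.188]
 [-1.     0.001  0.002]]
```

View pics/b1.png

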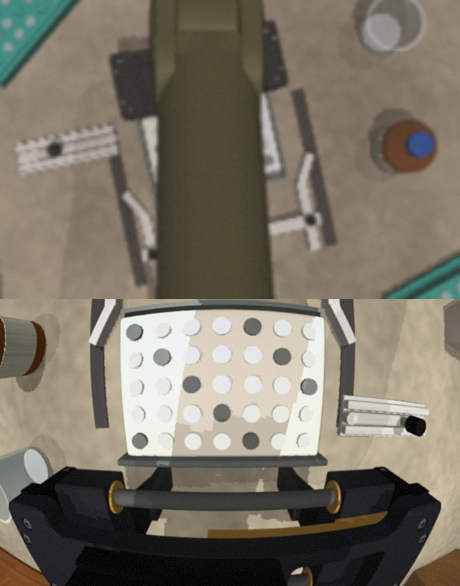

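The lower wrist view shows the tray centred between the guides and square to the jaws, with the lip from (120,460) to (325,462). Drag friction is about 5 N.

```bash
python3 -m crank '[{"dp":[0,-0.3,-5],"twist":[0,0,0]},{"dp":[0,-0.6,-10],"twist":[0,0,0]},{"dp":[0,-0.9,-15],"twist":[0,0,0]},{"dp":[0,-1.2,-20],"twist":[0,0,0]},{"dp":[0,-1.5,-25],"twist":[0,0,0]},{"dp":[0,-1.8,-30],"twist":[0,0,0]},{"dp":[0,-2.1,-34],"twist":[0,0,0]},{"dp":[0,-2.4,-37],"twist":[0,0,0]}]'
python3 - <<'E'
from h import *
plan(b2w(150,0),.026,10.8)
E
```

```text
t: 5.68
eef_pos: [0.5839, 0.0236, 0.0268]
tcp_rot: [0.734, 1.569, 0.923]
force: [4.4, 2.0, -1.2]
opening: 1.0
t 5.67 p [0.5839 0.0236 0.0268] bay [157.3   0. ] F [ 4.4  2.  -1.2] q7 1.78 
 dp [ 0.8 -0.  -7.3] twist [ 0.   0.1 -0.1]
[[ 0.001 -0.188  0.982]
 [ 0.002  0.982  0.188]
 [-1.     0.001  0.002]]
```

```bash
S='from h import *
s,R,p=cur(); f=np.array(s["force"]); print("bay",w2b(p).round(2),"Fx,Fy bay",(f[0]*np.cos(BY)+f[1]*np.sin(BY)).round(2),(-f[0]*np.sin(BY)+f[1]*np.cos(BY)).round(2),"tq",np.round(s["wrist_torque"],2),"yaw",np.degrees(np.arctan2(-R[0,1],R[1,1])).round(2))'; echo "$S" > st.py
python3 -m crank '[{"dp":[0,0,-2],"twist":[0,0,0]},{"dp":[0,0,-4],"twist":[0,0,0]},{"dp":[0,0,-6],"twist":[0,0,0]},{"dp":[0,0,-7],"twist":[0,0,0]},{"dp":[0,0,-8],"twist":[0,0,0]}]'; python3 st.py
python3 -m crank '[{"dp":[0,0,-1],"twist":[0,0,0]},{"dp":[0,0,-1.7],"twist":[0,0,0]},{"dp":[0,0,-2.4],"twist":[0,0,0]}]'; python3 st.py
```

```text
t: 6.3
eef_pos: [0.576, 0.022, 0.0268]
tcp_rot: [0.694, 1.569, 0.883]
force: [4.7, 1.4, -0.8]
opening: 1.001
bay [ 1.4924e+02 -3.0000e-02] Fx,Fy bay 4.89 0.45 tq [ 0.22 -1.09  0.01] yaw 10.84
t: 6.68
eef_pos: [0.5739, 0.0216, 0.0268]
tcp_rot: [0.523, 1.568, 0.712]
force: [5.5, 1.0, -3.5]
opening: 0.999
bay [ 1.471e+02 -2.000e-02] Fx,Fy bay 5.55 -0.06 tq [ 0.26 -1.38  0.06] yaw 10.85
```

```bash
for i in 1; do python3 -m crank '[{"dp":[0,0,-0.5],"twist":[0,0,0]},{"dp":[0,0,-1],"twist":[0,0,0]},{"dp":[0,0,-1.5],"twist":[0,0,0]}]' | grep force; python3 st.py; done
python3 -m crank '[{"dp":[0,0,-0.5],"twist":[0,0,0]},{"dp":[0,0,-1],"twist":[0,0,0]},{"dp":[0,0,-1.5],"twist":[0,0,0]}]'|grep force; python3 st.py
```

```text
force: [8.5, 1.4, -3.5]
bay [ 1.4708e+02 -6.0000e-02] Fx,Fy bay 8.64 -0.2 tq [ 0.35 -1.93  0.05] yaw 10.85
force: [8.0, 1.0, -3.6]
bay [ 1.4706e+02 -1.0000e-02] Fx,Fy bay 8.03 -0.5 tq [ 0.45 -1.87  0.03] yaw 10.85
```

```bash
python3 - <<'E'
from h import *
c=np.load('c.npz'); d={k:c['t'+k] for k in('z_map','K','R','t')}
P=pts(d); Q=comp(P,.021,.036,318,380,220,242)
B=np.array([w2b(p) for p in Q]); print('bar x pct in bay',np.percentile(B[:,0],[2,10,50,90,98]).round(1))
for lo,hi in((-80,-30),(-30,30),(30,80)):
    m=(B[:,1]>lo)&(B[:,1]<hi); print(lo,np.median(B[m,0]).round(2),np.percentile(B[m,0],[5,95]).round(1))
c=optics.capture('wrist'); a=optics.capture('top'); b=optics.capture('scene')
im=np.vstack([c['color'][0:250,80:560],b['color'][150:270,215:375].repeat(3,0).repeat(3,1)[:, :480]])
save('b2.png',im[:600])
E
```

```text
bar x pct in bay [-9.6 -8.4 -1.9  4.6  5.8]
-80 -1.52 [-9.4  5.6]
-30 -1.95 [-9.3  5.4]
30 -2.11 [-9.4  5.1]
```

View pics/b2.png

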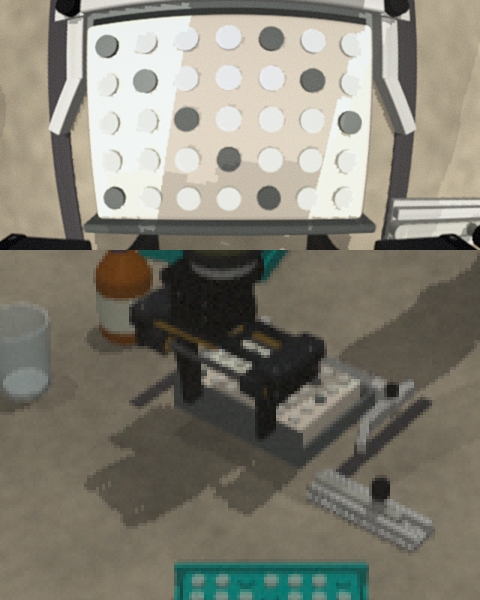

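The wrist view shows the near wall flat on the bar (row ~18), square between the guides. The depth data puts the bar face at about +6 mm, which agrees with the contact. I'll ramp up the press gently.

```bash
python3 -m crank '[{"dp":[0,0,-1.5],"twist":[0,0,0]},{"dp":[0,0,-2],"twist":[0,0,0]},{"dp":[0,0,-2.5],"twist":[0,0,0]}]'|grep force; python3 st.py
```

```text
force: [10.1, 1.0, -4.1]
bay [1.4701e+02 1.0000e-02] Fx,Fy bay 10.08 -0.93 tq [ 0.5  -2.12 -0.  ] yaw 10.86
```

```bash
python3 -m crank '[{"dp":[0,0,-2.5],"twist":[0,0,0]},{"dp":[0,0,-3.3],"twist":[0,0,0]},{"dp":[0,0,-4],"twist":[0,0,0]},{"dp":[0,0,-4.5],"twist":[0,0,0]},{"dp":[0,0,-4.5],"twist":[0,0,0]}]'|grep force; python3 st.py
```

```text
force: [12.0, 1.5, -2.2]
bay [1.4683e+02 2.0000e-02] Fx,Fy bay 12.11 -0.77 tq [ 0.65 -2.67 -0.03] yaw 10.87
```

```bash
python3 -m crank '[{"dp":[0,0,-4.5],"twist":[0,0,0]},{"dp":[0,0,-5.5],"twist":[0,0,0]},{"dp":[0,0,-6.5],"twist":[0,0,0]},{"dp":[0,0,-7.5],"twist":[0,0,0]},{"dp":[0,0,-7.5],"twist":[0,0,0]}]'|grep force; python3 st.py
```

```text
force: [15.6, 1.9, -1.1]
bay [ 1.465e+02 -3.000e-02] Fx,Fy bay 15.63 -1.08 tq [ 0.86 -3.48 -0.02] yaw 10.87
```

```bash
python3 -m crank '[{"dp":[0,0,-7.5],"twist":[0,0,0]},{"dp":[0,0,-8.5],"twist":[0,0,0]},{"dp":[0,0,-8.8],"twist":[0,0,0]},{"dp":[0,0,-8.8],"twist":[0,0,0]},{"dp":[0,0,-8.8],"twist":[0,0,0]},{"dp":[0,0,-8.8],"twist":[0,0,0]},{"dp":[0,0,-8.8],"twist":[0,0,0]},{"dp":[0,0,-8.8],"twist":[0,0,0]}]'|grep force; python3 st.py; python3 -m crank '[{"dp":[0,0,-8.5],"twist":[0,0,0]},{"dp":[0,0,-8.5],"twist":[0,0,0]},{"dp":[0,0,-8.5],"twist":[0,0,0]},{"dp":[0,0,-8.5],"twist":[0,0,0]}]'|grep force; python3 st.py
```

```text
force: [18.2, 3.1, -1.3]
bay [1.4601e+02 1.0000e-02] Fx,Fy bay 18.46 -0.34 tq [ 1.05 -3.84 -0.02] yaw 10.88
force: [16.4, 1.8, -0.5]
bay [1.455e+02 1.000e-02] Fx,Fy bay 16.43 -1.32 tq [ 1.09 -3.65 -0.01] yaw 10.87
```

```bash
cat >> h.py <<'E'
def wpts():
    s,R,p=cur(); c=optics.capture('wrist'); K=c['K']; h,w=c['z_map'].shape; u,v=np.meshgrid(np.arange(w),np.arange(h))
    dx,dy=u-K[0,2],v-K[1,2]; r=np.hypot(dx,dy)+1e-9; th=np.minimum(r/K[0,0],1.5); z=c['z_map']; k=np.tan(th)/r*z
    C=np.stack([k*dx,k*dy,z],-1); T=c['T_tool_cam']; W=(C@T[:3,:3].T+T[:3,3])@R.T+p
    W[z==0]=np.nan; return W,c
E
python3 - <<'E'
from h import *
W,c=wpts(); s,R,p=cur(); print('pitch',np.degrees(np.arcsin(R[0,0])).round(2))
cc,ss=np.cos(BY),np.sin(BY); d=(W[...,:2]-BO)*1000; X=cc*d[...,0]+ss*d[...,1]; Y=-ss*d[...,0]+cc*d[...,1]; Z=W[...,2]*1000
for y in (-70,-35,0,35,70):
    m=np.abs(Y-y)<5
    for n,lo,hi,xa,xb in(('bar',22,34,-25,15),('nearwall',22,39,4,30),('rack+lip',39,60,0,170)):
        q=X[m&(Z>lo)&(Z<hi)&(X>xa)&(X<xb)]; print(y,n,len(q),np.percentile(q,[1,50,99]).round(1) if len(q) else '',end=' | ')
    print()
for yy in (88,-88):
    m=(np.abs(Y-yy)<14)&(Z>8)&(Z<20)&(X>5)&(X<40); print('guide',yy,len(Y[m]),np.percentile(Y[m],[2,50,98]).round(1) if m.any() else '')
m=(Z>38)&(Z<60)&(X>20)&(X<125); print('tray y',np.percentile(Y[m],[.5,99.5]).round(1))
# profile along y=0
m=np.abs(Y)<2; b=np.arange(-20,30,2)
print([(int(x),float(np.nanmedian(Z[m&(X>=x)&(X<x+2)]).round(0))) for x in b if (m&(X>=x)&(X<x+2)).any()])
E
```

```text
pitch 4.04
-70 bar 242 [-1.   4.2 10.2] | -70 nearwall 128 [ 4.1  6.1 10.5] | -70 rack+lip 3056 [ 19.6  75.3 131.5] | 
-35 bar 146 [ 3.6  6.  10.5] | -35 nearwall 141 [ 4.1  6.  15.6] | -35 rack+lip 4129 [ 19.7  74.7 131. ] | 
0 bar 101 [ 5.2  6.2 10.3] | 0 nearwall 102 [ 5.2  6.2 10.4] | 0 rack+lip 4280 [ 19.7  74.4 131.4] | 
35 bar 157 [ 3.4  5.9 10.2] | 35 nearwall 149 [ 4.   5.9 14.5] | 35 rack+lip 4198 [ 19.6  74.2 131. ] | 
70 bar 227 [-0.9  3.9  9.9] | 70 nearwall 117 [ 4.2  5.8 19.3] | 70 rack+lip 2630 [ 19.7  76.8 131.3] | 
guide 88 1005 [ 76.5  95.  101.7]
guide -88 868 [-101.8  -95.9  -76.2]
tray y [-205.    72.8]
[(4, 27.0), (6, 23.0), (8, 21.0), (10, 15.0), (18, 40.0), (20, 41.0), (22, 41.0), (24, 44.0), (26, 46.0), (28, 46.0)]
```

The tray is flat and square. The rack edge is at x=19.6–19.7 across all y, and the near wall is on the bar face at about 6. I estimate the press at 11–13 N, held for more than 1.5 s. The TCP creep came from the tool tilting 4° under load. Next I'll release the tray.

```bash
python3 - <<'E'
from h import *
plan(b2w(172,0),.03,10.8)
E
```

```text
t 10.75 p [0.5723 0.0214 0.0392] bay [145.5   0. ] F [16.4  2.3 -0.3] q7 1.77 
 dp [11.1 -0.1 25.8] twist [0.1 4.1 0.1]
[[ 0.07  -0.189  0.98 ]
 [ 0.011  0.982  0.188]
 [-0.997 -0.003  0.071]]
```

```bash
python3 -m crank '[{"dp":[0,0,-4],"twist":[0,0,0]},{"dp":[0,0,0],"twist":[0,0,0]},{"dp":[0,0,6],"twist":[0,1,0]},{"dp":[1,0,14],"twist":[0,3,0]},{"dp":[2,0,26],"twist":[0,4.1,0]},{"dp":[2,0,26],"twist":[0,4.1,0]}]'; python3 st.py
python3 - <<'E'
from h import *
plan(b2w(160,0),.13,10.8)
E
```

```text
t: 11.5
eef_pos: [0.5971, 0.0262, 0.0382]
tcp_rot: [-2.562, 1.566, -2.372]
force: [-0.2, 0.1, -1.0]
opening: 1.003
bay [1.7077e+02 1.2000e-01] Fx,Fy bay -0.22 0.15 tq [ 0.08  0.09 -0.02] yaw 10.89
t 11.5 p [0.5971 0.0262 0.0382] bay [1.708e+02 1.000e-01] F [-0.2  0.1 -1. ] q7 1.77 
 dp [-91.8  -0.4 -11.2] twist [ 0.1 -0.2  0.2]
[[-0.004 -0.189  0.982]
 [-0.003  0.982  0.189]
 [-1.    -0.003 -0.004]]
```

```bash
python3 -m crank '[{"dp":[-40,0,0],"twist":[0,0,0]},{"dp":[-80,0,0],"twist":[0,0,0]},{"dp":[-80,50,-6],"twist":[0,0,0]},{"dp":[-80,110,-12],"twist":[0,0,0]},{"dp":[-80,170,-18],"twist":[0,0,0]},{"dp":[-80,230,-24],"twist":[0,0,0]},{"dp":[-80,230,-24],"twist":[0,0,0]},{"dp":[-80,230,-24],"twist":[0,0,0]}]' 0
python3 - <<'E'
from h import *
W,c=wpts(); im=c['color'].copy()
plan(b2w(147,225),.05,10.8)
d=(W[...,:2]-BO)*1000; cc,ss=np.cos(BY),np.sin(BY); X=cc*d[...,0]+ss*d[...,1]; Y=-ss*d[...,0]+cc*d[...,1]; Z=W[...,2]*1000
m=(Z>40)&(Z<60)&(abs(X-147)<18)&(abs(Y-191)<20)&(c['color'].max(2)<70); print('knob',m.sum(),X[m].mean(),Y[m].mean(),Z[m].mean())
m=(Z>39)&(Z<60)&(X>100)&(X<160)&(Y<75)&(Y>-75)
for y in(-60,0,60):
    q=X[m&(abs(Y-y)<6)]; print(y,len(q),np.percentile(q,99).round(1) if len(q) else '')
save('w3.png',im)
E
```

```text
t: 12.5
eef_pos: [0.5295, 0.2465, 0.1171]
tcp_rot: [-2.53, 1.563, -2.339]
force: [-0.4, -0.6, 0.7]
opening: 0.171
t 12.55 p [0.5301 0.2456 0.1172] bay [146.1 228.2] F [ 0.3 -0.7  0.3] q7 1.32 
 dp [67.3 -2.9  1.3] twist [-0.  -0.3  0.3]
[[-0.005 -0.187  0.982]
 [-0.005  0.982  0.187]
 [-1.    -0.004 -0.006]]
knob 347 146.24497738542922 189.20782114232355 46.93706166715135
-60 209 135.8
0 287 136.0
60 337 136.1
```

View pics/w3.png

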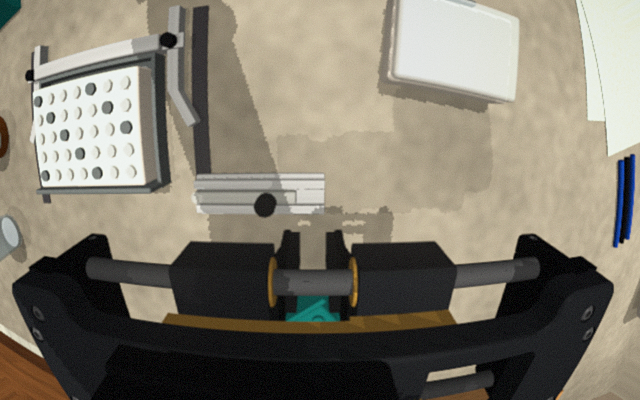

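The tray stayed home after release: the lip outer face reads 135.8–136.1 across its length, against 6+130. The knob is at (265,205), with the fingers beside it on the +y side at y=228. I'll descend next.

```bash
python3 -m crank '[{"dp":[0,0,1],"twist":[0,0,0]},{"dp":[0,0,1],"twist":[0,0,0]},{"dp":[35,0,1],"twist":[0,-0.3,0.3]},{"dp":[67,0,1],"twist":[0,-0.3,0.3]},{"dp":[67,0,1],"twist":[0,-0.3,0.3]}]' 0
python3 - <<'E'
from h import *
plan(b2w(146.5,215),.05,10.8)
E
```

```text
t: 13.18
eef_pos: [0.5288, 0.2438, 0.0478]
tcp_rot: [-2.966, 1.565, -2.779]
force: [0.3, -0.4, 1.2]
opening: 0.005
t 13.18 p [0.5288 0.2438 0.0478] bay [144.5 226.6] F [ 0.3 -0.4  1.2] q7 1.34 
 dp [ -2.2 -11.6   2.1] twist [-0.1 -0.3  0.1]
[[-0.006 -0.186  0.983]
 [-0.002  0.983  0.186]
 [-1.    -0.001 -0.006]]
```

```bash
python3 -m crank '[{"dp":[-2,-6,2],"twist":[0,0,0]},{"dp":[-2,-12,2],"twist":[0,0,0]},{"dp":[-2,-19,2],"twist":[0,0,0]},{"dp":[-2,-27,2],"twist":[0,0,0]},{"dp":[-2,-35,2],"twist":[0,0,0]},{"dp":[-2,-43,2],"twist":[0,0,0]},{"dp":[-2,-51,2],"twist":[0,0,0]},{"dp":[-2,-58,2],"twist":[0,0,0]}]'; python3 st.py
```

```text
t: 14.18
eef_pos: [0.5417, 0.1865, 0.0498]
tcp_rot: [-2.948, 1.565, -2.761]
force: [-0.1, -1.1, 0.2]
opening: 0.004
bay [146.38 167.99] Fx,Fy bay -0.34 -1.07 tq [ 0.01  0.05 -0.01] yaw 10.72
```

```bash
python3 -m crank '[{"dp":[0,-3,0],"twist":[0,0,0]},{"dp":[0,-6,0],"twist":[0,0,0]},{"dp":[0,-9,0],"twist":[0,0,0]},{"dp":[0,-12,0],"twist":[0,0,0]}]'|grep force; python3 st.py
python3 - <<'E'
from h import *
W,c=wpts()
d=(W[...,:2]-BO)*1000; cc,ss=np.cos(BY),np.sin(BY); X=cc*d[...,0]+ss*d[...,1]; Y=-ss*d[...,0]+cc*d[...,1]; Z=W[...,2]*1000
m=(Z>40)&(Z<60)&(abs(X-147)<18)&(Y>100)&(Y<200)&(c['color'].max(2)<70); print('knob',m.sum(),X[m].mean(),Y[m].mean(),Z[m].mean())
save('w4.png',c['color'][100:300])
E
```

```text
force: [-0.2, -0.5, 0.7]
bay [146.29 155.99] Fx,Fy bay -0.27 -0.42 tq [ 0.03  0.05 -0.02] yaw 10.73
knob 513 143.03090838717353 184.8101820227135 47.459313322197666
```

View pics/w4.png

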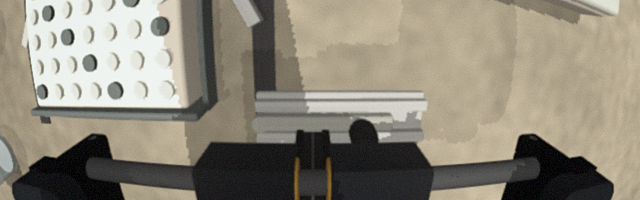

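The finger is now on the −y side of the knob, which sits at (362,132) in the crop, and almost no push force was felt. So the push missed. I'll look from outside before acting.

```bash
python3 - <<'E'
from h import *
b=optics.capture('scene'); im=b['color'][160:280,255:415]
save('s2.png',cv2.resize(im,(800,600),interpolation=cv2.INTER_CUBIC))
P=pts(b); dk=b['color'].max(2)<60
d=(P[...,:2]-BO)*1000; cc,ss=np.cos(BY),np.sin(BY); X=cc*d[...,0]+ss*d[...,1]; Y=-ss*d[...,0]+cc*d[...,1]; Z=P[...,2]*1000
for nm,ya,yb in (('knob',170,215),('fing',125,172)):
    m=dk&(b['z_map']>0)&(Z>5)&(Z<60)&(abs(X-147)<30)&(Y>ya)&(Y<yb); print(nm,m.sum(),np.percentile(X[m],[5,50,95]).round(1),np.percentile(Y[m],[5,50,95]).round(1),np.percentile(Z[m],[2,50,98]).round(1))
c=np.load('c.npz'); B={k:c['s'+k] for k in('z_map','K','R','t','color')}; P=pts(B); d=(P[...,:2]-BO)*1000; X=cc*d[...,0]+ss*d[...,1]; Y=-ss*d[...,0]+cc*d[...,1]; Z=P[...,2]*1000
m=(B['color'].max(2)<60)&(Z>25)&(Z<60)&(abs(X-147)<30)&(Y>160)&(Y<215); print('start knob',m.sum(),X[m].mean(),Y[m].mean())
E
```

```text
knob 43 [143.  150.6 155. ] [185.2 192.8 197.9] [26.9 45.8 52.9]Traceback (most recent call last):
  File "<stdin>", line 7, in <module>
    return _quantile_unchecked(
        a, q, axis, out, overwrite_input, method, keepdims, weights)
    return _ureduce(a,
                    func=_quantile_ureduce_func,
    ...<5 lines>...
                    overwrite_input=overwrite_input,
                    method=method)
    r = func(a, **kwargs)
    result = _quantile(arr,
                       quantiles=q,
    ...<2 lines>...
                       out=out,
                       weights=wgt)
    slices_having_nans = np.isnan(arr[-1, ...])
                                  ~~~^^^^^^^^^
IndexError: index -1 is out of bounds for axis 0 with size 0
```

View pics/s2.png

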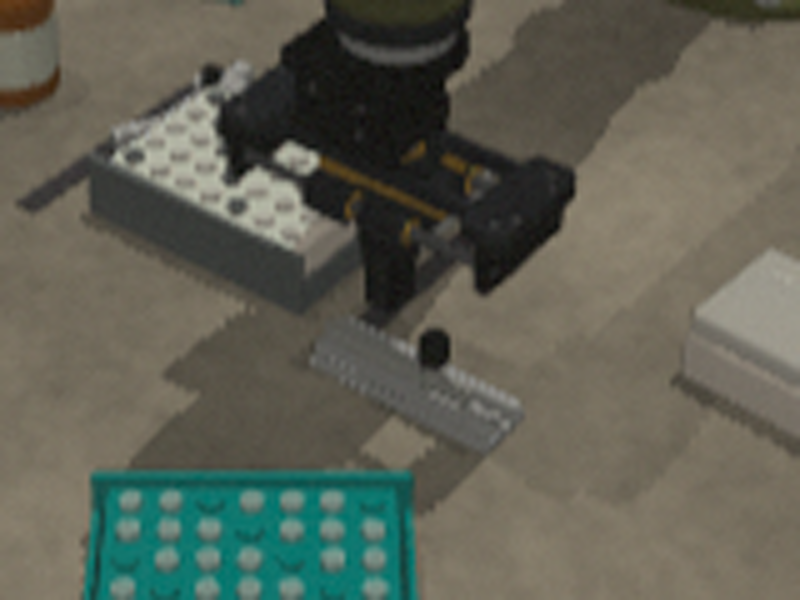

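```bash
python3 - <<'E'
from h import *
b=optics.capture('scene'); K,R,t=b['K'],b['R'],b['t']
def ray(u,v,z):
    d=R.T@np.linalg.inv(K)@[u,v,1]; o=-R.T@t; P=o+d*(z-o[2])/d[2]; return w2b(P).round(1)
def proj(x,y,z):
    c=R@np.array([*b2w(x,y),z])+t; q=K@c/c[2]; return (q[:2]).round(1),((q[:2]-[255,160])*5).round(0)
for z in(.02,.033,.05,.07): print('tip pix at z',z,ray(333,220.6,z))
print('knob',ray(341.6,230,.039))
print('expected tip',proj(146,156,.033),'knob exp',proj(147,191,.039),'w/ y126',proj(147,126,.039))
s,RR,p=cur(); tip=p+RR@[.017,0,0]; print('tip',w2b(tip),tip,s['q'].round(3) if hasattr(s['q'],'round') else s['q'])
E
```

```text
tip pix at z 0.02 [109.3 134.6]
tip pix at z 0.033 [122.  143.3]
tip pix at z 0.05 [138.6 154.8]
tip pix at z 0.07 [158.1 168.3]
knob [146.3 190.8]
expected tip (array([331.7, 226.6]), array([383., 333.])) knob exp (array([341.5, 230.2]), array([433., 351.])) w/ y126 (array([323.2, 221. ]), array([341., 305.]))
tip [146.27266409 155.83052157] [0.54388205 0.1745791  0.03282816] [-0.551  0.299  0.225  1.836 -0.077  1.022  1.462]
```

```bash
python3 - <<'E'
from h import *
b=optics.capture('scene'); P=pts(b)
for v in range(208,230,2):
    print(v,[(*w2b(P[v,u]).round(0).astype(int),int(P[v,u,2]*1000)) for u in (329,331,333,335)],[int(b['color'][v,u].max()) for u in (329,331,333,335)])
E
```

```text
208 [(np.int64(154), np.int64(151), 103), (np.int64(154), np.int64(157), 106), (np.int64(183), np.int64(184), 138), (np.int64(181), np.int64(189), 140)] [25, 30, 29, 44]
210 [(np.int64(154), np.int64(151), 96), (np.int64(152), np.int64(156), 97), (np.int64(156), np.int64(166), 105), (np.int64(154), np.int64(171), 106)] [26, 27, 26, 25]
212 [(np.int64(152), np.int64(149), 87), (np.int64(152), np.int64(157), 91), (np.int64(159), np.int64(168), 101), (np.int64(149), np.int64(168), 94)] [26, 30, 28, 24]
214 [(np.int64(152), np.int64(150), 80), (np.int64(152), np.int64(157), 84), (np.int64(157), np.int64(167), 92), (np.int64(146), np.int64(166), 84)] [29, 28, 27, 25]
216 [(np.int64(156), np.int64(152), 77), (np.int64(153), np.int64(158), 78), (np.int64(155), np.int64(165), 82), (np.int64(146), np.int64(166), 77)] [16, 27, 23, 23]
218 [(np.int64(155), np.int64(152), 68), (np.int64(152), np.int64(157), 69), (np.int64(155), np.int64(166), 75), (np.int64(145), np.int64(166), 69)] [30, 25, 21, 20]
220 [(np.int64(98), np.int64(112), 2), (np.int64(152), np.int64(157), 61), (np.int64(152), np.int64(164), 66), (np.int64(89), np.int64(128), 5)] [28, 27, 29, 33]
222 [(np.int64(107), np.int64(118), 4), (np.int64(104), np.int64(124), 5), (np.int64(98), np.int64(127), 2), (np.int64(97), np.int64(133), 5)] [41, 37, 32, 78]
224 [(np.int64(114), np.int64(123), 3), (np.int64(111), np.int64(129), 4), (np.int64(105), np.int64(132), 2), (np.int64(104), np.int64(139), 5)] [41, 39, 69, 80]
226 [(np.int64(137), np.int64(140), 20), (np.int64(127), np.int64(141), 14), (np.int64(113), np.int64(138), 3), (np.int64(109), np.int64(142), 2)] [98, 95, 80, 82]
228 [(np.int64(142), np.int64(144), 18), (np.int64(138), np.int64(148), 18), (np.int64(134), np.int64(153), 17), (np.int64(129), np.int64(156), 15)] [85, 87, 105, 118]
```

The scene depth shows the fingertip at z≈58 mm, though the pose implies 33, so it passed over the knob. I'll go back, lower it and check the tip height by depth.

```bash
python3 -m crank '[{"dp":[-10,15,0],"twist":[0,0,0]},{"dp":[-12,35,0],"twist":[0,0,0]},{"dp":[-12,55,0],"twist":[0,0,0]},{"dp":[-5,72,0],"twist":[0,0,0]},{"dp":[0,72,0],"twist":[0,0,0]},{"dp":[8,72,0],"twist":[0,0,0]},{"dp":[14,72,0],"twist":[0,0,0]},{"dp":[14,72,0],"twist":[0,0,0]}]'
cat > tip.py <<'E'
from h import *
s,R,p=cur(); b=optics.capture('scene'); P=pts(b); c=w2b(p)
d=(P[...,:2]-BO)*1000; cc,ss=np.cos(BY),np.sin(BY); X=cc*d[...,0]+ss*d[...,1]; Y=-ss*d[...,0]+cc*d[...,1]; Z=P[...,2]*1000
m=(b['color'].max(2)<60)&(b['z_map']>0)&(abs(X-c[0])<18)&(abs(Y-c[1])<17)&(Z>10)&(Z<100)
print('pose',c.round(1),(p[2]*1000).round(1),'tip z pct',np.percentile(Z[m],[0,2,5,10]).round(1),m.sum(),'x',np.percentile(X[m],[5,95]).round(1),'y',np.percentile(Y[m],[5,95]).round(1))
m=(b['color'].max(2)<70)&(b['z_map']>0)&(abs(X-147)<14)&(Y>100)&(Y<205)&(Z>28)&(Z<53)
print('knob',m.sum(),X[m].mean(),Y[m].mean())
E
python3 tip.py
```

```text
t: 15.88
eef_pos: [0.5302, 0.2444, 0.0349]
tcp_rot: [-2.897, 1.563, -2.711]
force: [0.4, 0.4, 0.6]
opening: 0.005
pose [145.9 227. ] 34.9 tip z pct [45.1 46.6 48.7 51. ] 124 x [136.2 156.2] y [217.3 239.9]
knob 44 149.53487332000824 192.22267574400374
```

```bash
python3 -m crank '[{"dp":[5,0,0],"twist":[0,0,0]},{"dp":[10,0,0],"twist":[0,0,0]},{"dp":[13,0,0],"twist":[0,0,0]},{"dp":[13,0,0],"twist":[0,0,0]}]'; python3 tip.py
```

```text
t: 16.42
eef_pos: [0.5301, 0.2446, 0.022]
tcp_rot: [-2.913, 1.563, -2.727]
force: [0.2, 0.1, 0.4]
opening: 0.002
pose [145.9 227.2] 22.0 tip z pct [11.7 23.8 33.8 34.9] 123 x [136.4 156.2] y [216.4 239.6]
knob 45 148.303147877122 191.59292770201566
```

```bash
python3 -m crank '[{"dp":[0,-6,1],"twist":[0,0,0]},{"dp":[0,-12,1],"twist":[0,0,0]},{"dp":[0,-17,1],"twist":[0,0,0]},{"dp":[0,-22,1],"twist":[0,0,0]},{"dp":[0,-27,1],"twist":[0,0,0]},{"dp":[0,-32,1],"twist":[0,0,0]}]'|grep force; python3 st.py; python3 tip.py
```

```text
force: [-1.6, 1.7, 0.1]
bay [147.1  195.49] Fx,Fy bay -1.24 1.96 tq [ 0.45 -0.03 -0.04] yaw 10.68
pose [147.1 195.5] 22.4 tip z pct [16.  28.7 34.2 37.3] 136 x [137.1 157.4] y [182.2 208.6]
knob 65 151.4545048014083 190.15293780337615
```

The knob is now being pushed, at about 2 N.

```bash
python3 -m crank '[{"dp":[0,-5,0],"twist":[0,0,0]},{"dp":[0,-10,0],"twist":[0,0,0]},{"dp":[0,-15,0],"twist":[0,0,0]},{"dp":[0,-20,0],"twist":[0,0,0]},{"dp":[0,-25,0],"twist":[0,0,0]},{"dp":[0,-30,0],"twist":[0,0,0]},{"dp":[0,-35,0],"twist":[0,0,0]},{"dp":[0,-39,0],"twist":[0,0,0]}]'|grep force; python3 st.py; python3 -m crank '[{"dp":[0,-1.5,0],"twist":[0,0,0]},{"dp":[0,-3,0],"twist":[0,0,0]},{"dp":[0,-4.5,0],"twist":[0,0,0]},{"dp":[0,-5.5,0],"twist":[0,0,0]}]'|grep force; python3 st.py
```

```text
force: [0.7, 2.3, -0.3]
bay [147.06 154.98] Fx,Fy bay 1.14 2.09 tq [ 0.43 -0.15  0.01] yaw 10.61
force: [1.0, 1.1, -1.2]
bay [147.06 149.48] Fx,Fy bay 1.15 0.93 tq [ 0.43 -0.16 -0.04] yaw 10.62
```

```bash
python3 -m crank '[{"dp":[0,-1,0],"twist":[0,0,0]},{"dp":[0,-2,0],"twist":[0,0,0]},{"dp":[0,-3,0],"twist":[0,0,0]}]'|grep force; python3 st.py; python3 -m crank '[{"dp":[0,-1,0],"twist":[0,0,0]},{"dp":[0,-2,0],"twist":[0,0,0]},{"dp":[0,-2.5,0],"twist":[0,0,0]}]'|grep force; python3 st.py
```

```text
force: [0.4, 1.4, -0.3]
bay [147.05 146.43] Fx,Fy bay 0.67 1.3 tq [ 0.44 -0.15  0.04] yaw 10.63
force: [1.3, 1.0, -0.8]
bay [147.02 143.8 ] Fx,Fy bay 1.45 0.7 tq [ 0.45 -0.22  0.  ] yaw 10.61
```

```bash
cat > kn.py <<'E'
from h import *
W,c=wpts()
d=(W[...,:2]-BO)*1000; cc,ss=np.cos(BY),np.sin(BY); X=cc*d[...,0]+ss*d[...,1]; Y=-ss*d[...,0]+cc*d[...,1]; Z=W[...,2]*1000
m=(Z>42)&(Z<53)&(abs(X-147)<14)&(Y>95)&(Y<205)&(c['color'].max(2)<70)
print('knob wrist',m.sum(),np.percentile(X[m],[2,50,98]).round(1),np.percentile(Y[m],[2,50,98]).round(1))
m=(Z>13)&(Z<26)&(abs(X-147)<5)&(Y<160)&(Y>20); print('bar y min',np.percentile(Y[m],[0,1,5]).round(1))
E
python3 kn.py; python3 tip.py
```

```text
knob wrist 329 [135.5 137.4 138.9] [127.3 143.6 152.1]
bar y min [50.1 52.3 58.9]
pose [147.  143.8] 22.5 tip z pct [17.3 26.3 34.6 36.8] 131 x [136.2 157.2] y [129.2 157.8]
knob 71 150.6417572640566 140.52258609551518
```

```bash
python3 -m crank '[{"dp":[0,-1,0],"twist":[0,0,0]},{"dp":[0,-2,0],"twist":[0,0,0]},{"dp":[0,-3,0],"twist":[0,0,0]}]'|grep force; python3 st.py; python3 -m crank '[{"dp":[0,-1,0],"twist":[0,0,0]},{"dp":[0,-2,0],"twist":[0,0,0]},{"dp":[0,-3,0],"twist":[0,0,0]}]'|grep force; python3 st.py;python3 kn.py
```

```text
force: [-1.6, 7.8, -1.8]
bay [147.01 143.56] Fx,Fy bay -0.1 8.0 tq [1.8  0.14 0.01] yaw 10.7
force: [-0.3, 9.8, -1.2]
bay [146.99 143.55] Fx,Fy bay 1.51 9.7 tq [ 2.12  0.15 -0.04] yaw 10.78
knob wrist 320 [135.5 137.3 138.5] [127.3 143.2 151.8]
bar y min [49.7 51.8 58.5]
```

The keeper is on its end stop: TCP stalled at 8–10 N, with the bar tip at y≈50. I'll retreat and verify.

```bash
python3 -m crank '[{"dp":[0,6,0],"twist":[0,0,0]},{"dp":[0,15,0],"twist":[0,0,0]},{"dp":[-40,18,0],"twist":[0,0,0]},{"dp":[-90,20,0],"twist":[0,0,0]},{"dp":[-130,60,0],"twist":[0,0,0]},{"dp":[-130,110,0],"twist":[0,0,0]},{"dp":[-130,150,0],"twist":[0,0,0]},{"dp":[-130,150,0],"twist":[0,0,0]}]'
python3 - <<'E'
from h import *
exec(open('kn.py').read().split('\n',1)[1])
m=(Z>39)&(Z<60)&(X>100)&(X<146)
for y in(-60,-30,0,30,60):
    q=X[m&(abs(Y-y)<6)]; print('lip',y,len(q),np.percentile(q,99).round(1) if len(q) else '')
b=optics.capture('scene'); a=optics.capture('top')
P=pts(a); 
for n,w in dict(bottle=(.03,.2,405,450,170,215),beaker=(.03,.2,400,445,120,160),tip=(.03,.1,200,255,236,276)).items(): print(n,comp(P,*w).mean(0).round(3))
save('end.png',np.vstack([cv2.resize(c['color'],(480,300)),cv2.resize(b['color'][150:275,215:415],(480,300))]))
E
```

```text
t: 21.42
eef_pos: [0.5177, 0.3136, 0.153]
tcp_rot: [2.468, 1.562, 2.663]
force: [0.1, 0.2, -0.3]
opening: 0.002
knob wrist 190 [139.1 146.5 153.8] [119.9 128.  134.3]
bar y min [50.6 51.8 56.3]
lip -60 144 136.3
lip -30 112 135.6
lip 0 190 136.0
lip 30 168 135.4
lip 60 207 135.8
bottle [ 0.531 -0.205  0.094]
beaker [ 0.682 -0.205  0.067]
tip [0.379 0.3   0.048]
```

View pics/end.png

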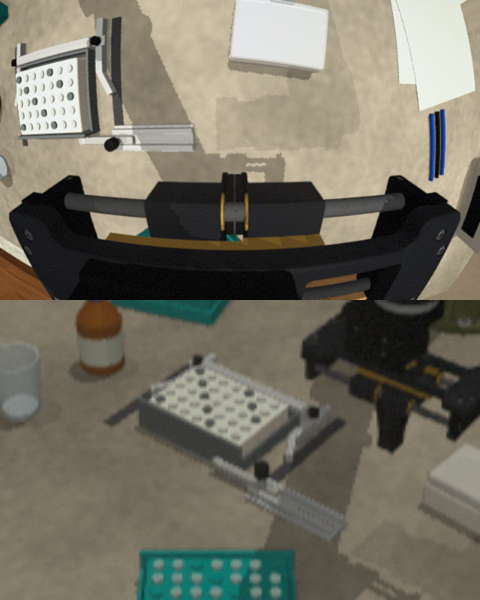

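```bash
python3 - <<'E'
from h import *
W,c=wpts(); m=(W[...,2]>.042)&(W[...,2]<.06)&(W[...,0]>.28)&(W[...,0]<.46)&(W[...,1]>.25)&(W[...,1]<.44)
print(fit(W[m])[1:])
q=np.load('c.npz'); P=pts({k:q['t'+k] for k in('z_map','K','R','t')}); print(fit(comp(P,.03,.1,200,255,236,276))[1:])
ticket.job_done()
E
```

```text
(array([368.1, 341.6]), array([ 83.1, 117.1]), 5.653786659240723)
(array([366. , 341.4]), array([ 88.2, 119.4]), 5.4500226974487305)
the job is handed in; nothing more can be done
```

The tray is home against the stop bar with the keeper fully across behind its lip. I handed the job in at about 21.5 s.

**Dragging and pressing:** I used both open fingertips behind the far lip, turned the tray square while dragging it, and felt the bar at about +6 mm in the bay's frame. I held the pull at about 16–18 N for over a second. Less about 5 N of drag friction, that is roughly 11–13 N on the bar. That figure is worked out from the wrist force, not measured at the bar. The tool tilted about 4° under this load, and the tray did not move.

**Keeper:** My first push at the knob failed. With the gripper shut, the fingertip stood about 25 mm higher than the stated tip length, so it passed over the knob without touching it as far as the forces and pictures show. I lowered it using camera depth and pushed again until the keeper stopped at about 8–10 N.

**Last checks:**
- **Tray:** the lip's outer face is at x = 135.4–136.3 mm along its whole length, so it is square and home.
- **Keeper:** the bar's tip is at y ≈ 51 mm and the knob at y ≈ 127–128 mm, against 50 and 126 mm expected. That is within camera error.
- **Bystanders:** the bottle and beaker have not moved. The tip box first read about 4 cm off in the top view, probably because the arm hid part of it. The wrist camera put it within about 2 mm of where it started.
- **Robot:** it was touching nothing when I handed in.

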